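# Restock the gravity roller rack

### The arm

A 6-joint arm with a two-finger parallel gripper is mounted at the origin on a cart in front of the work surface, level with it; the furniture and walls round the work are solid. World frame = base frame: x ahead of the robot, y to its left, z up, the work surface at z = 0. Lengths are in m, angles in rad, forces in N, time in s.
With the tool pointing down it reaches from about 0.275 to 0.775 m from the base axis. Payload 14.6 kg.
Tool frame: the origin (TCP) lies midway between the tips of the shut fingers; the grasp point (between the pads) lies 19 mm behind it; z points along the fingers, y is the line along which they close (so a half turn about z gives the same grasp; the last joint's range is limited). The gripper opens to 85 mm and grips with 20 to 120 N. Pads are 22 mm wide; open, the fingers measure 114 mm over their backs; the gripper's body (76 mm by 85 mm) begins 54 mm behind the grasp point. The pads swing forward as they close: fully open they stand 13 mm farther back than shut.
Start: joints at [-0.155, 0.263, -0.048, 1.259, 0, 1.415], TCP at [0.525, -0, 0.198] pointing down, gripper open.
Joint ranges: [-2.65, 2.65], [-0.89, 1.7], [-1.18, 1.37], [-2.13, 2.11], [-1.35, 1.29], [-3.14, 3.14]. Speed limits (rad/s): [1.89, 1.89, 2.57, 2.79, 3.14, 3.14].

### API

Orientations are given as a unit quaternion [w, x, y, z].
In Python, from rig import env gives the robot as it stands. The module is installed in compiled form; this text tells all that it offers.
- The arm moves only by the tool move_arm, never from a script. Its argument "deltas" is a list of rows, each a list of 2 entries, a list of its own where there are three numbers: the shift along the tool's x, y, z in mm, then the turn about the tool's z in rad. A call has 1 to 20 rows; each row shifts and turns the commanded pose from where the row before left it, along the tool's axes as they then stand; what a row does not reach is not made up. A row lasts 1/12 s, in which the tool goes at most 41.7 mm and 7.16 degrees, less where a joint would pass 70% of its speed; a pose out of reach is approached as far as the arm can. A call is refused whole if a number of a shift passes 41.7 or a number of a turn 0.125, either way. A call with a gripper value outside its range is refused whole. "hand" is the finger opening in mm, from 0 to 85.4, set as the call begins (left out, the last holds). The fingers move at their own pace and stop on an object; "newtons" is the grip in N (left out, the last holds). Time passes only in rows, so rows that do not move let the fingers close. It gives the time, the measured TCP pose, the force, the opening and the grip force at its end, in the units of the state.
- env.state(): the state, without advancing time (a new reading comes with each control period).
- env.camera(name): name is "scene" or "side" or "wrist"; returns a dict with "img" (384x512x3 uint8, blue, green, red), "depth" (384x512 float32, m along the optical axis (not along the pixel's ray), 0 where there is no reading), "intrinsics" (3x3 intrinsics, pixels), "R" (3x3) and "t" (3): a world point X has camera coordinates R X + t. Camera axes: x right, y down, z forward; pixel columns grow to the right and rows downward; lengths in m; the calibration is good to about 2 mm. The wrist camera is an equidistant fisheye: a pixel r from the principal point sees the ray r / f radians off the axis. A picture is of the moment at which its call begins.
- env.job_done(): hands the job in; it is judged then, once.
The state is a dict: "time": time; "joint_positions": joint angles; "qvel": joint speeds; "tau": joint torques, N m; "tcp_pos": TCP position; "tool_rot": TCP orientation; "wrist_force": force on the tool from outside, world axes, zero at the start; "moment": the same for the moment, N m; "finger_gap": finger opening in m; "finger_force": force on a finger pad.
Only numpy, scipy, OpenCV 4.12 (cv2) and the standard library are available. Lean on these libraries where they do the work, as an engineer would, in place of code of your own. Each camera call takes 0.05 s, during which the arm holds its last target. There are 200 camera calls.

### The job

The little two-lane roller rack has just been cleaned and its end stop is off: drop the end-stop plate back over the two studs at the low end of the rack, flat on the ledge with its upright wall towards the rollers. Then restock it from the raised end: both label packs lengthways in the wide lane and the white slide box lengthways in the narrow lane, so that they run down by themselves and end up against the stop, the second pack close behind the first. Leave the water bottle and the foam block where they are.

Things in the scene. Friction and masses are not known exactly. Their poses are not given: they have to be found in the camera images.
- flow_rack: Fixed aluminium bench-top gravity rack, 132 x 318 mm, up to 105 mm high: two roller lanes side by side that descend along its own -y at 8 degrees to a level ledge (top 30 mm above the desk, y = -161 to -115 mm). Origin on the desk under its middle; z up, +y towards the raised loading end, x across the lanes.
- stop_seat (a point): Point on top of the ledge (rack x = 0, y = -132 mm, z = 30 mm) where the stop plate's origin belongs, its axes as the rack's. Two vertical steel studs, 7 mm thick, 18 mm high with tapered tips, stand on the ledge 5 mm further out (rack y = -137 mm) at x = -48 and +48 mm.
- deck: The rack's tilted roller deck, fixed. Origin on the plane of the roller tops at the stop line (34 mm above the desk), x across, y up the lane, z square to the rollers. Rollers from y = 14 to 254 mm turn freely: a thing let go there runs down at once by itself, 0.1 to 0.4 m/s. At rest against the stop a label pack's origin is at y = 45 mm, the next pack's at 130 mm, the slide box's at 52 mm.
- lane_mouth (a point): Middle of the upper end of the divider between the lanes (deck x = -9, y = 168 mm, on the roller plane). From here down, guides and the 6 mm divider stand 10 mm above the rollers; outer guides flare out from y = 165 to 187 mm. Above y = 187 mm there are no guides. A clear cover spans both lanes from deck y = 77 to 161 mm, 43 to 48 mm above the rollers.
- load_wide (a point): Point on the roller tops in the middle of the wide lane's open loading area (deck x = +26, y = 222 mm): a good place for the middle of a pack's underside. The wide lane is 64 mm between its guides.
- load_narrow (a point): The same for the narrow lane (deck x = -35, y = 222 mm), which is 46 mm between its guides.
- stop_plate: Loose aluminium angle plate, 140 g, standing on its flange. Flange 124 (x) x 34 (y) x 6 mm, origin under its middle, an 11 mm hole at x = -48 and a slot 13 (x) x 11 mm at x = +48, both at y = -5 mm. Along its +y edge an upright wall 8 mm thick (y = 9 to 17 mm), 40 mm high, with a 50 mm wide grip tab in the middle 62 mm high: pinch the tab across its 8 mm.
- label_pack_a: Flat pack of labels, yellow with a red band, 58 (x) x 85 (y) x 16 mm, 60 g, lying flat; origin in the middle of its underside, z up. Grip it across the 58 mm.
- label_pack_b: A second pack, just like the first; either may go first.
- slide_box: Plain white plastic slide box with a lid seam, 40 (x) x 95 (y) x 30 mm, 90 g, lying flat; origin in the middle of its underside, z up. Grip it across the 40 mm.
- water_bottle: Pink bottle with black lid, about 80 mm across and 220 mm high, standing loose behind the supplies; origin under its middle. Leave alone.
- foam_block: White foam tube block, 94 x 114 x 44 mm, loose; origin under its middle. Leave alone.

How it is judged:
On the way:
1. the end-stop plate is down on the ledge with both studs through its holes, wall towards the rollers, and let go (x of stop_plate in the frame of flow_rack between -0.004 and 0.004 m and y of stop_plate in the frame of flow_rack between -0.137 and -0.127 m and z of stop_plate in the frame of flow_rack between 0.027 and 0.033 m and angle between the x axis of stop_plate and the x axis of flow_rack, either way round below 0.08 rad and angle between stop_plate's own z axis and vertical below 0.05 rad and contact force between the fingers and stop_plate below 0.1 N), for 0.2 s.
At the end, for the whole second after the job is handed in: Stop plate flat on the ledge, both studs through its holes (4 to 5 mm, 3 mm in height), wall towards the rollers; slide box flat in the narrow lane against the stop (10 mm); label packs flat in the wide lane, one against the stop (9 mm), one right behind it (11 mm); all let go and at rest (x of stop_plate in the frame of flow_rack between -0.004 and 0.004 m and y of stop_plate in the frame of flow_rack between -0.137 and -0.127 m and z of stop_plate in the frame of flow_rack between 0.027 and 0.033 m and angle between the x axis of stop_plate and the x axis of flow_rack, either way round below 0.08 rad and angle between stop_plate's own z axis and vertical below 0.05 rad and x of slide_box in the frame of deck between -0.041 and -0.029 m and y of slide_box in the frame of deck between 0.042 and 0.062 m and z of slide_box in the frame of deck between -0.004 and 0.004 m and angle between the y axis of slide_box and the y axis of deck, either way round below 0.12 rad and linear speed of slide_box below 0.02 m/s and ((x of label_pack_a in the frame of deck between 0.02 and 0.032 m and y of label_pack_a in the frame of deck between 0.036 and 0.054 m and z of label_pack_a in the frame of deck between -0.004 and 0.004 m and angle between the y axis of each of label_pack_a, label_pack_b and the y axis of deck, either way round below 0.12 rad and linear speed of each of label_pack_a, label_pack_b below 0.02 m/s and x of label_pack_b in the frame of deck between 0.02 and 0.032 m and y of label_pack_b in the frame of deck between 0.12 and 0.141 m and z of label_pack_b in the frame of deck between -0.004 and 0.004 m) or (x of label_pack_b in the frame of deck between 0.02 and 0.032 m and y of label_pack_b in the frame of deck between 0.036 and 0.054 m and z of label_pack_b in the frame of deck between -0.004 and 0.004 m and angle between the y axis of each of label_pack_b, label_pack_a and the y axis of deck, either way round below 0.12 rad and linear speed of each of label_pack_b, label_pack_a below 0.02 m/s and x of label_pack_a in the frame of deck between 0.02 and 0.032 m and y of label_pack_a in the frame of deck between 0.12 and 0.141 m and z of label_pack_a in the frame of deck between -0.004 and 0.004 m))); the robot touches nothing.
It fails at once if the water bottle is pushed more than 3 cm from its place (distance of water_bottle from where it was at the start of the episode above 0.03 m).
It fails at once if the foam block is pushed more than 3 cm from its place (distance of foam_block from where it was at the start of the episode above 0.03 m).
It also fails if it takes over 72 s, if anything falls off the work surface, if the arm or the gripper's body presses on something with over 40 N, if the wrist force passes 120 N, or if a joint passes its speed limit or range.

## Working session

There is one attempt and no reset: what is moved stays moved. The work goes in short steps, Python scripts to look and compute and a tool call to move; the robot and the scene stay as the last step left them, time stands still between calls to the robot, and variables do not carry over. Pictures are saved under pics/ and viewed, at most 10 in all, crops included, and the job is handed in when it is done.

Besides the shell and the picture viewer there is one more tool, called after "Request:" as name(argument=value, ...) on one line, values as JSON. move_arm: Moves the arm, as the interface text tells. Its arguments: {"type":"object","properties":{"deltas":{"type":"array"},"hand":{"type":"number"},"newtons":{"type":"number"}},"required":["deltas"]}

```bash
mkdir -p pics
cat > h.py <<'E'
import numpy as np,cv2
from rig import env
def shot(n,save=None):
    c=env.camera(n)
    if save: cv2.imwrite('pics/'+save,c['img'])
    return c
def pts(c):
    K=c['intrinsics'];d=c['depth'];v,u=np.mgrid[:384,:512]
    p=np.stack([(u-K[0,2])/K[0,0]*d,(v-K[1,2])/K[1,1]*d,d],-1)
    return (p-c['t'])@c['R']
E
python3 - <<'E'
from h import *
for n in('scene','side'):
    c=shot(n); np.savez(n+'0.npz',**c); cv2.imwrite(f'pics/{n}0.png',c['img'])
    print(n,c['intrinsics'].tolist(),(-c['R'].T@c['t']).round(3),c['R'][2].round(2),(c['depth']>0).mean())
s=env.state();print(s)
a=np.vstack([cv2.imread('pics/scene0.png')]);
E
```

```text
scene [[392.9048025150764, 0.0, 261.0245450863178], [0.0, 392.9048025150764, 190.25722748138213], [0.0, 0.0, 1.0]] [-0.006 -0.486  0.867] [ 0.48  0.53 -0.7 ] 0.9961293538411459
side [[353.19680438460483, 0.0, 255.10460501999145], [0.0, 353.19680438460483, 191.7615574162838], [0.0, 0.0, 1.0]] [ 0.186 -0.552  0.642] [ 0.38  0.69 -0.62] 0.9959564208984375
{'time': 0.1, 'joint_positions': array([-1.55274676e-01,  2.63462820e-01, -4.88674422e-02,  1.25939512e+00,
       -6.27987327e-06,  1.41548404e+00]), 'qvel': array([-0.00046324, -0.00119883,  0.00144002,  0.00099875, -0.00029054,
       -0.00068323]), 'tau': array([ 3.99830533e-03, -6.38578105e+01,  3.85062754e+01,  9.92193818e-03,
       -8.72614100e-05, -2.47696767e-05]), 'tcp_pos': array([5.24725661e-01, 4.89903572e-05, 1.97781772e-01]), 'tool_rot': array([-3.73473123e-04,  7.07093405e-01,  7.07120004e-01, -2.76250863e-04]), 'wrist_force': array([ 1.38329837, -0.31014625, -0.36460901]), 'moment': array([-0.0399823 ,  0.07601632,  0.0365748 ]), 'finger_force': 0.0, 'finger_gap': 0.0855886010678887}
```

View pics/scene0.png

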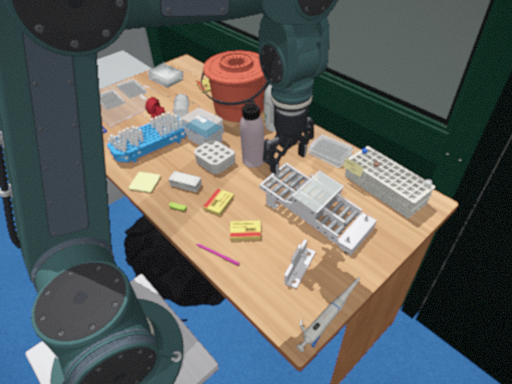

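View pics/side0.png

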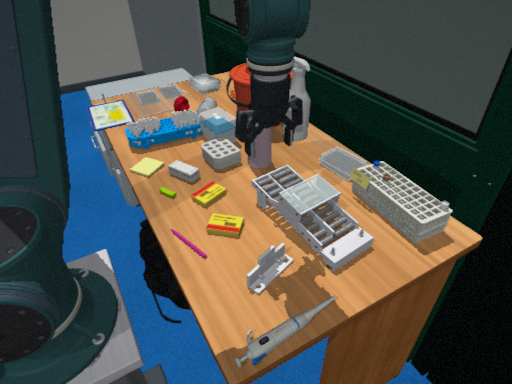

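The scene view shows the rack at (320,205) with its ledge at lower right (350,232). The stop plate is at (298,265), the yellow packs at (219,202) and (246,230), the white slide box at (185,182), the bottle at (252,135) and the foam at (215,155). The side view agrees, with the plate at (270,270). Next I'll build a top-down map from depth.

```bash
cat >> h.py <<'E'
# ortho map: 1 mm/px; col = (0.15 - y)*1000 , row = (0.80 - x)*1000
def ortho(cs,zmax=0.3):
    H=np.full((560,640),-1.);I=np.zeros((560,640,3),np.uint8)
    for c in cs:
        img=cv2.resize(c['img'],None,fx=3,fy=3,interpolation=cv2.INTER_LINEAR)
        P=pts(c); P=cv2.resize(P.astype(np.float32),None,fx=3,fy=3,interpolation=cv2.INTER_NEAREST) if 0 else cv2.resize(P.astype(np.float32),None,fx=3,fy=3)
        r=np.round((.8-P[...,0])*1000).astype(int);q=np.round((.25-P[...,1])*1000).astype(int)
        ok=(r>=0)&(r<560)&(q>=0)&(q<640)&(P[...,2]<zmax)&(P[...,2]>-.02)
        r,q,z,i=r[ok],q[ok],P[...,2][ok],img[ok]
        o=np.argsort(z);r,q,z,i=r[o],q[o],z[o],i[o]
        m=z>H[r,q];H[r[m],q[m]]=z[m];I[r[m],q[m]]=i[m]
    return H,I
def xy(px): return np.array([.8-px[1]/1000,.25-px[0]/1000])
E
python3 - <<'E'
from h import *
cs=[dict(np.load(n+'0.npz')) for n in('scene','side')]
H,I=ortho(cs); 
for k in range(0,640,100): cv2.putText(I,str(k),(k,10),0,.3,(0,255,0))
for k in range(0,560,100): cv2.putText(I,str(k),(0,k),0,.3,(0,255,0))
cv2.imwrite('pics/ortho.png',I)
for c in cs:
    P=pts(c);hsv=cv2.cvtColor(c['img'],cv2.COLOR_BGR2HSV)
    m=(cv2.inRange(hsv,(0,120,110),(35,255,255))>0)&(P[...,2]<.03)&(P[...,2]>.010)&(P[...,0]>.3)&(P[...,0]<.7)
    n,l,s,ce=cv2.connectedComponentsWithStats(m.astype(np.uint8))
    for k in range(1,n):
        if s[k,4]>60:
            q=P[l==k];t=q[q[:,2]>.013]
            print('yellow',ce[k].round(),s[k,4],np.median(t,0).round(3),cv2.minAreaRect((t[:,:2]*1000).astype(np.float32)))
    m=(P[...,2]>.006)&(P[...,2]<.2)&(P[...,0]>.25)&(P[...,0]<.8)&(P[...,1]>-.5)&(P[...,1]<.25)
    n,l,s,ce=cv2.connectedComponentsWithStats(m.astype(np.uint8))
    for k in range(1,n):
        if s[k,4]>80:
            q=P[l==k];zt=np.percentile(q[:,2],95);print('blob',ce[k].round(),s[k,4],q.mean(0).round(3),zt.round(3),cv2.minAreaRect((q[:,:2]*1000).astype(np.float32)))
E
```

```text
yellow [212. 199.] 119 [0.439 0.229 0.017] ((443.0832214355469, 227.97747802734375), (84.07957458496094, 23.969327926635742), 20.86776351928711)
yellow [246. 234.] 196 [0.428 0.056 0.017] ((426.23577880859375, 62.082679748535156), (35.05732727050781, 83.26617431640625), 46.56411361694336)
blob [319. 205.] 4563 [ 0.621 -0.034  0.058] 0.101 ((650.3477783203125, -16.298294067382812), (183.97740173339844, 321.4879150390625), 5.649072647094727)
blob [218. 202.] 464 [0.448 0.208 0.016] 0.019 ((451.30474853515625, 211.55868530273438), (88.03435516357422, 60.77690505981445), 20.24925994873047)
blob [245. 230.] 551 [0.433 0.069 0.016] 0.019 ((434.9398193359375, 71.45066833496094), (63.62390899658203, 83.23013305664062), 46.85581970214844)
blob [298. 264.] 582 [ 0.451 -0.115  0.024] 0.062 ((458.1190185546875, -116.36247253417969), (125.25859069824219, 34.52821731567383), 19.040672302246094)
blob [220. 255.] 123 [0.331 0.058 0.009] 0.012 ((330.6542663574219, 63.186485290527344), (9.835352897644043, 134.51881408691406), 15.918728828430176)
blob [324. 319.] 965 [ 0.386 -0.259  0.025] 0.031 ((412.
[... 580 characters left out ...]
 0.02 ((451.9289855957031, 211.95028686523438), (86.45415496826172, 61.1579704284668), 19.71520233154297)
blob [225. 224.] 627 [0.434 0.067 0.017] 0.02 ((436.0867004394531, 71.93401336669922), (61.80862808227539, 85.46766662597656), 48.1405029296875)
blob [189. 243.] 147 [0.331 0.059 0.009] 0.012 ((330.1073913574219, 64.35980224609375), (9.889728546142578, 136.1568145751953), 16.684656143188477)
blob [268. 267.] 1062 [ 0.453 -0.114  0.024] 0.062 ((459.3587951660156, -115.7279281616211), (125.93904113769531, 35.38436508178711), 18.546981811523438)
blob [278. 334.] 1519 [ 0.388 -0.26   0.024] 0.031 ((413.3788757324219, -242.49609375), (240.07383728027344, 56.54130172729492), 8.009474754333496)
```

View pics/ortho.png

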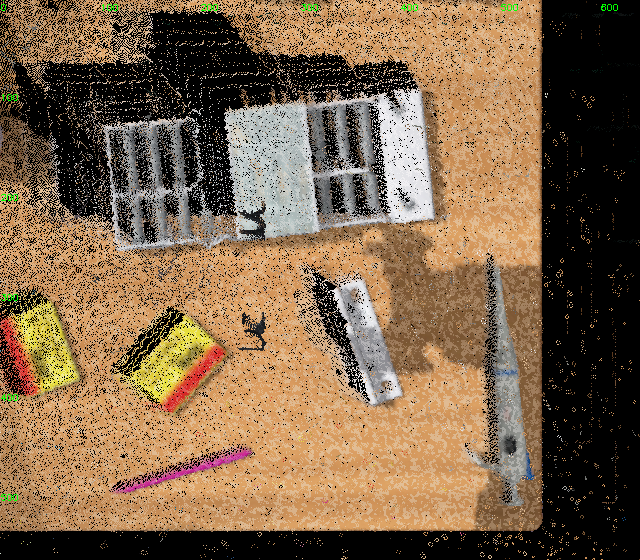

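The top-down map shows the rack at yaw about +7° with its raised end towards +y and its wide lane on the far side. The plate has yaw about +19° with its wall towards +y, and its tab is near ortho pixel (345,345). Next I'll refine the rack and plate and find the slide box.

```bash
cat >> h.py <<'E'
def wpts(c):
    K=c['intrinsics'];d=c['depth'];v,u=np.mgrid[:384,:512]
    a=(u-K[0,2])/K[0,0];b=(v-K[1,2])/K[1,1];th=np.hypot(a,b);s=np.tan(np.minimum(th,1.5))/np.maximum(th,1e-9)
    return (np.stack([a*s*d,b*s*d,d],-1)-c['t'])@c['R']
def rect(q):
    (x,y),(w,h),a=cv2.minAreaRect((q[:,:2]*1000).astype(np.float32)); return np.round([x,y,w,h,a],1)
E
python3 - <<'E'
from h import *
w=shot('wrist','wrist0.png');np.savez('wrist0.npz',**w)
for n in('scene','side','wrist'):
    c=dict(np.load(n+'0.npz'));P=wpts(c) if n=='wrist' else pts(c);x,y,z=P[...,0],P[...,1],P[...,2]
    print(n)
    box=(x>.42)&(x<.54)&(y>.26)&(y<.42)&(z>.01)&(z<.05)
    nn,l,s,ce=cv2.connectedComponentsWithStats(box.astype(np.uint8))
    for k in range(1,nn):
        if s[k,4]>60: print(' box?',ce[k].round(),s[k,4],P[l==k].mean(0).round(3),np.percentile(P[l==k][:,2],95).round(3),rect(P[l==k]),rect(P[(l==k)&(z>.026)]) if ((l==k)&(z>.026)).sum()>5 else'')
    led=(x>.52)&(x<.75)&(y>-.21)&(y<-.11)&(z>.025)&(z<.034);print(' ledge',led.sum(),rect(P[led]) if led.sum()>9 else '',np.median(z[led]))
    st=(x>.52)&(x<.75)&(y>-.185)&(y<-.13)&(z>.038)&(z<.05);print(' studs',P[st].round(3).tolist()[:20])
    pl=(x>.37)&(x<.54)&(y>-.2)&(y<-.05)&(z>.052)&(z<.08);print(' tab',pl.sum(),rect(P[pl]) if pl.sum()>4 else'',P[pl].mean(0))
    pl=(x>.37)&(x<.54)&(y>-.2)&(y<-.05)&(z>.008)&(z<.08);print(' wall',pl.sum(),rect(P[pl]) if pl.sum()>4 else'')
E
```

```text
scene
 box? [207. 162.] 272 [0.525 0.361 0.033] 0.046 [528.5 367.   24.4 104.5   2.8] [528.5 367.8  24.4 103.    2.8]
 box? [191. 180.] 239 [0.437 0.331 0.027] 0.033 [428.4 347.5  46.9  93.7  30.3] [433.1 349.5  39.9  98.5  17.5]
 ledge 698 [ 643.4 -140.6  132.8   74.1    6.1] 0.030815251926176714
 studs [[0.693, -0.148, 0.05], [0.691, -0.146, 0.047], [0.691, -0.147, 0.043], [0.692, -0.15, 0.044], [0.69, -0.148, 0.041], [0.692, -0.15, 0.04], [0.583, -0.131, 0.047], [0.579, -0.132, 0.047], [0.585, -0.134, 0.043], [0.58, -0.131, 0.041], [0.581, -0.134, 0.043], [0.581, -0.137, 0.045], [0.598, -0.156, 0.048], [0.599, -0.159, 0.049], [0.579, -0.135, 0.041], [0.583, -0.136, 0.039], [0.597, -0.157, 0.046], [0.599, -0.159, 0.046], [0.593, -0.158, 0.045], [0.594, -0.159, 0.045]]
 tab 70 [ 454.4 -104.5   48.5    9.1   20. ] [ 0.45322443 -0.10545213  0.0610866 ]
 wall 408 [ 457.5 -116.6  123.8   34.5   19.2]
side
 box? [211. 156.] 248 [0.526 0.359 0.034] 0.047 [529.4 366.7  23.  104.    2.9] [529.4 367.3  23.  102.8   2.9]
 box? [189. 170.] 236 [0.438 0.329 0.028] 0.034 [430.3 348.1  40.6  96.4
[... 712 characters left out ...]
 18.4]
wrist
 ledge 1571 [ 644.7 -140.9  132.3   72.9    5.3] 0.030179988749016964
 studs [[0.58, -0.132, 0.043], [0.583, -0.13, 0.045], [0.585, -0.131, 0.044], [0.581, -0.134, 0.042], [0.581, -0.131, 0.046], [0.583, -0.131, 0.046], [0.584, -0.131, 0.045], [0.586, -0.133, 0.043], [0.582, -0.133, 0.045], [0.583, -0.133, 0.045], [0.584, -0.134, 0.044], [0.586, -0.135, 0.042], [0.582, -0.135, 0.044], [0.583, -0.136, 0.044], [0.692, -0.144, 0.039], [0.694, -0.145, 0.039], [0.695, -0.144, 0.041], [0.692, -0.143, 0.044], [0.694, -0.144, 0.043], [0.696, -0.144, 0.042]]
 tab 335 [ 456.1 -102.1   49.8    9.5   20.7] [ 0.45693114 -0.10085459  0.05977389]
 wall 1499 [ 459.8 -113.7  123.3   33.9   18.6]
```

View pics/wrist0.png

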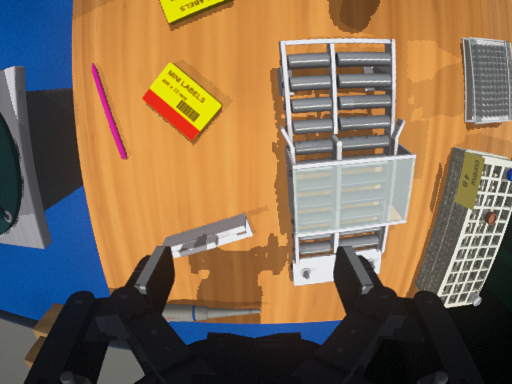

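The wrist view shows the rack with its ledge and left stud at (307,270), and the plate at (210,236) with its wall towards the raised end. Next I'll refine the stud positions.

Run:
```python
from h import *
for n in('scene','side','wrist'):
    c=dict(np.load(n+'0.npz'));P=wpts(c) if n=='wrist' else pts(c);x,y,z=P[...,0],P[...,1],P[...,2]
    a=np.radians(7);X=np.array([np.cos(a),np.sin(a)]);Y=np.array([-X[1],X[0]])
    # outer edge of the ledge: lowest rack-y per rack-x bin
    m=(x>.52)&(x<.75)&(y>-.21)&(y<-.11)&(z>.022)&(z<.034);q=P[m][:,:2];u=q@X;v=q@Y
    lo,hi=np.percentile(u,1),np.percentile(u,99)
    e=[];
    for b in np.arange(lo+.008,hi-.008,.006):
        k=(u>b)&(u<b+.006)
        if k.sum()>2: e.append((b+.003,v[k].min()))
    e=np.array(e);p=np.polyfit(e[:,0],e[:,1],1);p=np.polyfit(*e[abs(np.polyval(p,e[:,0])-e[:,1])<.003].T,1)
    print(n,'edge yaw',7+np.degrees(np.arctan(p[0])).round(2),'v',np.polyval(p,(lo+hi)/2).round(4),'u',lo.round(4),hi.round(4))
    m=(x>.5)&(x<.8)&(y>-.2)&(y<.17)&(z>.02)&(z<.12);print(' rack',rect(P[m]))
    for sx,sy in((.597,-.157),(.692,-.146)):
        k=(np.hypot(x-sx,y-sy)<.010)&(z>.0365)&(z<.055);
        if k.sum(): print(' stud',k.sum(),P[k].mean(0).round(4),P[k].max(0).round(4),P[k].min(0).round(4))
```

```text
scene edge yaw 6.27 v -0.2545 u 0.5558 0.6862
 rack [623.3 -23.4 277.  341.2  34.4]
 stud 10 [ 0.5963 -0.1588  0.0445] [ 0.599  -0.1565  0.0491] [ 0.5926 -0.1614  0.0389]
 stud 9 [ 0.6903 -0.1482  0.0433] [ 0.693  -0.1452  0.0512] [ 0.6861 -0.1503  0.0368]
side edge yaw 5.93 v -0.2547 u 0.5558 0.6858
 rack [596.8 -21.3 207.4 321.7   6.2]
 stud 14 [ 0.5962 -0.1596  0.0438] [ 0.5989 -0.1558  0.0497] [ 0.5931 -0.1621  0.0377]
 stud 11 [ 0.6916 -0.1497  0.0441] [ 0.6939 -0.1469  0.0496] [ 0.6897 -0.1514  0.0384]
wrist edge yaw 28.05 v -0.24 u 0.5573 0.6866
 rack [597.4 -19.4 205.1 323.8   5.1]
 stud 35 [ 0.5977 -0.1557  0.0431] [ 0.6016 -0.1537  0.0496] [ 0.5947 -0.1593  0.037 ]
 stud 18 [ 0.6936 -0.145   0.0435] [ 0.6958 -0.1432  0.0493] [ 0.6914 -0.1481  0.0366]
```

Request:
move_arm(deltas=[[[-26,-17.5,0],0],[[-26,-17.5,0],0],[[-26,-17.5,0],0],[[-25.5,-17.7,0],0],[[0,0,10],0.1243],[[0,0,10],0.1243],[[0,0,10],0.1243],[[0,0,10],0.1243],[[0,0,10],0.1243],[[0,0,10],0.1243],[[0,0,10],0.1243],[[0,0,10],0.1243],[[0,0,10],0.1243],[[0,0,10],0.1243],[[0,0,0],0],[[0,0,0],0]], hand=45, newtons=60)

```text
time: 1.48
tcp_pos: [0.4545, -0.1034, 0.098]
tool_rot: [-0.0, 0.986, 0.165, -0.0]
wrist_force: [0.4, -0.1, 0.5]
finger_gap: 0.0452
finger_force: 0.0
```

```bash
cat >> h.py <<'E'
from scipy.spatial.transform import Rotation as Ro
def tool():
    s=env.state();q=s['tool_rot'];return s['tcp_pos'],Ro.from_quat([q[1],q[2],q[3],q[0]]).as_matrix()
def go(target,yawx=None):
    "shift in tool axes (mm) to world target, and turn so that tool x has world yaw yawx (deg)"
    p,R=tool();d=(R.T@(np.array(target)-p)*1000).round(1)
    y=np.degrees(np.arctan2(R[1,0],R[0,0]));t=None if yawx is None else round(-np.radians((yawx-y+180)%360-180),3)
    print('tcp',p.round(4),'tool x yaw',y.round(2),'go',d,'turn',t,env.state()['time'])
E
python3 - <<'E'
from h import *
go((.4545,-.1035,.030),18.8)
c=shot('wrist','w1.png');P=wpts(c);x,y,z=P[...,0],P[...,1],P[...,2]
pl=(x>.37)&(x<.54)&(y>-.2)&(y<-.05)&(z>.052)&(z<.08);print(' tab',pl.sum(),rect(P[pl]),P[pl].mean(0))
pl=(x>.37)&(x<.54)&(y>-.2)&(y<-.05)&(z>.008)&(z<.08);print(' wall',pl.sum(),rect(P[pl]) if pl.sum()>4 else'')
E
```

```text
tcp [ 0.4545 -0.1034  0.098 ] tool x yaw 19.01 go [ 0.   0.2 68. ] turn 0.004 1.4833
 tab 622 [ 456.2 -103.    49.1    7.7   18.8] [ 0.45829103 -0.10205138  0.06171762]
 wall 1535 [ 460.  -114.3  123.9   31.9   19.2]
```

View pics/w1.png

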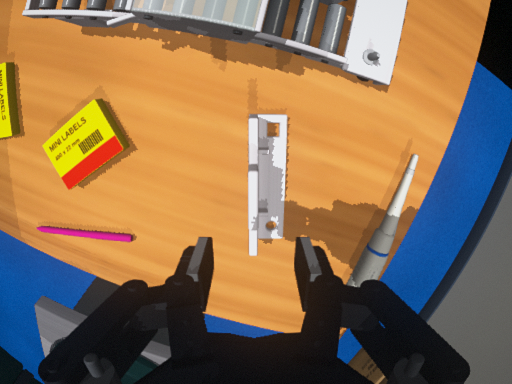

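The wall at column 253 lies midway between the fingers at 210 and 297, so I go down and pinch.

Request:
move_arm(deltas=[[[1,0,17],0],[[0,0,17],0],[[0,0,17],0],[[0,0,12],0],[[0,0,5],0],[[0,0,0],0]])

```text
time: 2.03
tcp_pos: [0.4555, -0.1031, 0.0299]
tool_rot: [-0.0, 0.986, 0.164, -0.0]
wrist_force: [0.3, -0.2, 0.7]
finger_gap: 0.0451
finger_force: 0.0
```

Request:
move_arm(deltas=[[[0,0,0],0],[[0,0,0],0],[[0,0,0],0],[[0,0,0],0],[[0,0,0],0],[[0,0,0],0]], hand=0, newtons=60)

```text
time: 2.53
tcp_pos: [0.4559, -0.1032, 0.0304]
tool_rot: [0.0, 0.987, 0.163, 0.0]
wrist_force: [0.6, -0.0, -0.6]
finger_gap: -0.0
finger_force: 0.0
```

Request:
move_arm(deltas=[[[0,0,-15],0],[[0,0,-20],0],[[0,0,-25],0],[[0,0,-20],0],[[0,0,0],0],[[0,0,0],0]])

```text
time: 3.03
tcp_pos: [0.4563, -0.1034, 0.1109]
tool_rot: [0.001, 0.987, 0.163, 0.001]
wrist_force: [-0.5, 0.4, -0.1]
finger_gap: -0.0002
finger_force: 0.0
```

Run:
```python
from h import *
go((.6445+.106*-.0127,-.147+.0127,.150),6.2)
for n in('scene','side'):
    c=shot(n);P=pts(c);x,y,z=P[...,0],P[...,1],P[...,2]
    m=(x>.37)&(x<.53)&(y>-.2)&(y<-.04)&(z>.06)&(z<.15);
    f=m&(z<.1);print(n,z[f].min() if f.any() else 0,rect(P[f]))
    h,b=np.histogram(z[m],np.arange(.06,.15,.006));print(h)
    fl=m&(z<.094);print(rect(P[fl]))
```

```text
tcp [ 0.4563 -0.1034  0.1109] tool x yaw 18.79 go [167.   89.4 -38.8] turn 0.22 3.0333
scene 0.060025018964291986 [ 454.5 -104.    48.8    8.    19.4]
[52  1  0  0  0  0  0  0  0  0  0  0  0  0]
[ 454.5 -104.    48.8    8.    19.4]
side 0.06021744254402209 [ 454.5 -103.8   49.3    9.    19.3]
[72  0  0  0  0  0  0  0  0  0  0  0  0  0]
[ 454.5 -103.8   49.3    9.    19.3]
```

The fingers shut on nothing and the plate hasn't moved, so I take a look.

Run:
```python
from h import *
a=shot('scene')['img'][150:330,180:420];b=shot('side')['img'][150:330,160:400]
cv2.imwrite('pics/c2.png',cv2.resize(np.hstack([a,b]),None,fx=1.66,fy=1.66,interpolation=cv2.INTER_CUBIC))
p,R=tool();w=shot('wrist');print('cam',(-w['R'].T@w['t']-p).round(3),w['R'][2].round(3))
for n in('scene','side','wrist'):
    c=shot(n);q=c['R']@p+c['t'];K=c['intrinsics']
    r=np.hypot(q[0],q[1]);s=(np.arctan2(r,q[2])/r if n=='wrist' else 1/q[2])
    print(n,(K[0,0]*q[0]*s+K[0,2]).round(),(K[1,1]*q[1]*s+K[1,2]).round(),q)
```

```text
cam [0.081 0.027 0.176] [-0.312 -0.105 -0.944]
scene 297.0 240.0 [0.08804846 0.12028922 0.95429945]
side 266.0 236.0 [0.02366971 0.0931004  0.74055747]
wrist 252.0 224.0 [-0.00095433  0.02294541  0.1945366 ]
```

View pics/c2.png

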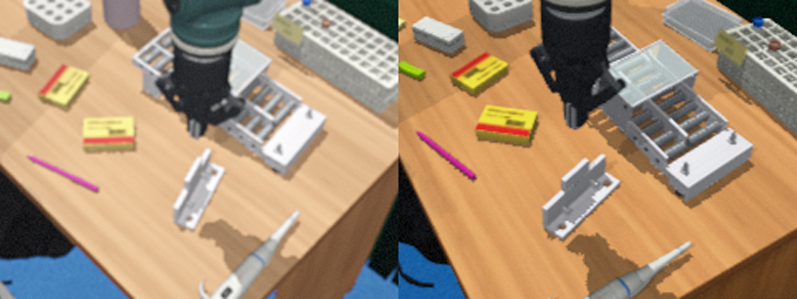

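Run:
```python
from h import *
p,R=tool();print(p)
for n in('scene','side'):
    c=shot(n);P=pts(c);d=np.linalg.norm(P[...,:2]-p[:2],axis=-1)
    m=(d<.05)&(P[...,2]>.07)&(P[...,2]<.22);h=P[m];print(n,m.sum(),h[:,2].min())
    for z0 in np.arange(h[:,2].min(),.21,.012):
        k=h[(h[:,2]>=z0)&(h[:,2]<z0+.012)]
        if len(k):print(z0.round(3),len(k),k.mean(0).round(3),k.min(0).round(3),k.max(0).round(3))
c=shot('wrist');P=wpts(c);m=(P[...,2]>.07)&(P[...,2]<.25)&(np.linalg.norm(P[...,:2]-p[:2],axis=-1)<.06)
v,u=np.nonzero(m);h=P[m];print('wrist',m.sum());k=h[:,2]<h[:,2].min()+.012;print(h[k].mean(0),u[k].mean(),v[k].mean(),h[:,2].min())
```

```text
[ 0.45550932 -0.10309293  0.10972636]
scene 464 0.14282688312124367
0.143 18 [ 0.448 -0.108  0.15 ] [ 0.444 -0.116  0.143] [ 0.454 -0.095  0.155]
0.155 42 [ 0.45  -0.109  0.161] [ 0.444 -0.119  0.155] [ 0.466 -0.094  0.167]
0.167 38 [ 0.449 -0.109  0.172] [ 0.444 -0.118  0.167] [ 0.464 -0.093  0.179]
0.179 45 [ 0.447 -0.107  0.185] [ 0.435 -0.13   0.179] [ 0.455 -0.081  0.191]
0.191 154 [ 0.45  -0.106  0.198] [ 0.432 -0.143  0.191] [ 0.475 -0.064  0.203]
0.203 111 [ 0.447 -0.107  0.209] [ 0.429 -0.151  0.203] [ 0.476 -0.064  0.215]
side 588 0.14508808488533184
0.145 39 [ 0.45  -0.11   0.153] [ 0.443 -0.119  0.145] [ 0.464 -0.095  0.157]
0.157 65 [ 0.452 -0.111  0.163] [ 0.443 -0.12   0.157] [ 0.467 -0.094  0.169]
0.169 51 [ 0.45  -0.111  0.174] [ 0.443 -0.12   0.169] [ 0.463 -0.094  0.181]
0.181 67 [ 0.446 -0.109  0.188] [ 0.436 -0.136  0.181] [ 0.455 -0.08   0.193]
0.193 165 [ 0.449 -0.11   0.199] [ 0.431 -0.145  0.193] [ 0.473 -0.067  0.205]
0.205 165 [ 0.446 -0.107  0.212] [ 0.429 -0.152  0.205] [ 0.477 -0.06   0.217]
wrist 32663
[ 0.46540857 -0.10082944  0.1534726 ] 253.8763102725367 243.54716981132074 0.1463813829711028
```

Both cameras put the shut fingertips about 34 mm above the reported TCP. That matches the miss, since the tips stopped at about 64 mm over a 62 mm tab. I'll allow for this offset in height and watch the force.

Request:
move_arm(deltas=[[[0,0,0],0],[[0,0,0],0],[[0,0,0],0],[[0,0,25],0],[[0,0,25],0],[[0,0,25],0],[[0,0,15],0],[[0,0,10],0],[[0,0,7],0],[[0,0,5],0],[[0,0,0],0]], hand=45)

```text
time: 4.5
tcp_pos: [0.4555, -0.1031, -0.0023]
tool_rot: [-0.0, 0.987, 0.163, -0.0]
wrist_force: [-0.2, -0.3, -0.4]
finger_gap: 0.045
finger_force: 0.0
```

Request:
move_arm(deltas=[[[0,0,0],0],[[0,0,0],0],[[0,0,0],0],[[0,0,0],0],[[0,0,0],0],[[0,0,0],0]], hand=0, newtons=60)

```text
time: 5.0
tcp_pos: [0.4562, -0.1034, -0.0012]
tool_rot: [0.0, 0.987, 0.163, 0.0]
wrist_force: [-0.0, -0.3, 7.4]
finger_gap: 0.007
finger_force: 59.2
```

Gripped (gap 7 mm, 59 N). I lift and carry it over the ledge.

Request:
move_arm(deltas=[[[0,0,-15],0],[[0,0,-20],0],[[0,0,-25],0],[[0,0,-25],0],[[0,0,0],0]])

```text
time: 5.42
tcp_pos: [0.4577, -0.1039, 0.0871]
tool_rot: [0.001, 0.987, 0.163, 0.002]
wrist_force: [1.5, -0.2, -0.4]
finger_gap: 0.007
finger_force: 58.8
```

Run:
```python
from h import *
go((.6445-.106*.013,-.147+.013,.085),6.2)
```

```text
tcp [ 0.4577 -0.1039  0.0871] tool x yaw 18.78 go [165.9  88.2   3.2] turn 0.22 5.4167
```

Request:
move_arm(deltas=[[[27.6,14.7,0],0],[[27.6,14.7,0],0],[[27.6,14.7,0],0],[[27.6,14.7,0],0],[[27.6,14.7,0],0],[[27.6,14.7,0],0],[[0,0,0],0.11],[[0,0,0],0.11],[[0,0,0],0],[[0,0,0],0],[[0,0,0],0]])

```text
time: 6.33
tcp_pos: [0.6406, -0.1333, 0.083]
tool_rot: [-0.0, 0.998, 0.056, -0.0]
wrist_force: [-0.2, -0.2, -1.5]
finger_gap: 0.0072
finger_force: 58.8
```

Run:
```python
from h import *
go((.6445-.106*.013,-.147+.013,.085),6.2)
ims=[]
for n in('scene','side','wrist'):
    c=shot(n);ims.append(c['img']);np.savez(n+'3.npz',**c)
    P=wpts(c) if n=='wrist' else pts(c);x,y,z=P[...,0],P[...,1],P[...,2]
    m=(x>.55)&(x<.73)&(y>-.2)&(y<-.1)
    print(n,np.histogram(z[m],np.arange(.02,.2,.01))[0])
    f=m&(z>.075)&(z<.125);print(rect(P[f]))
a=ims[0][190:290,290:410];b=ims[1][190:290,290:410]
cv2.imwrite('pics/c3.png',np.hstack([cv2.resize(np.vstack([a,b]),(360,600)),ims[2][:, 130:410][:, :][:380]. copy() if 0 else cv2.resize(ims[2][100:384,150:360],(440,600))]))
```

```text
tcp [ 0.6406 -0.1333  0.083 ] tool x yaw 6.38 go [ 2.4  1.  -2. ] turn 0.003 6.3333
scene [225 468  58   7   0   0 100 310  42  33  76  41  67  39  76  99  65]
[ 641.3 -141.3  127.8   47.3    6.4]
side [284 828  69   4   0   0  91 516 132  97 112  67  84  50 100 118 106]
[ 641.7 -147.8  126.9   35.1    5.7]
wrist [ 918 3417  574    3    0    0  641 3813  155   56 1888  675 2090  860
 2406 4030 3161]
[ 641.5 -141.3  124.7   45.6    6.3]
```

View pics/c3.png

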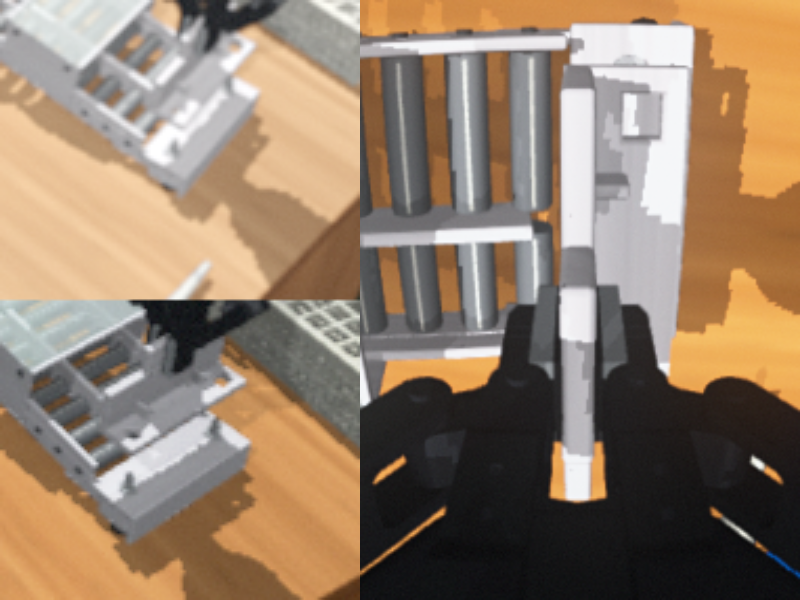

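The wrist view shows the plate held square over the ledge with its wall beside the last roller, and the side view shows both studs just outside and below the flange. It needs about +3 mm along tool x. I correct that and go down to just above the stud tips.

Request:
move_arm(deltas=[[[3,0.4,10],0],[[0,0,10],0],[[0,0,8],0],[[0,0,3],0],[[0,0,0],0],[[0,0,0],0]])

```text
time: 6.98
tcp_pos: [0.6438, -0.1334, 0.0519]
tool_rot: [-0.0, 0.999, 0.054, -0.0]
wrist_force: [0.0, 0.2, -1.7]
finger_gap: 0.0073
finger_force: 58.8
```

Run:
```python
from h import *
go((.6445-.106*.013,-.147+.013,.0288),6.2)
ims=[]
for n in('scene','side'):
    c=shot(n);ims.append(c['img']);P=pts(c);x,y,z=P[...,0],P[...,1],P[...,2]
    f=(x>.55)&(x<.73)&(y>-.2)&(y<-.115)&(z>.048)&(z<.066);print(n,rect(P[f]),np.histogram(z[f],6))
a=ims[0][195:275,310:400];b=ims[1][205:285,290:380]
cv2.imwrite('pics/c4.png',cv2.resize(np.hstack([a,b]),(800,356),interpolation=cv2.INTER_CUBIC))
```

```text
tcp [ 0.6438 -0.1334  0.0519] tool x yaw 6.18 go [-0.7  0.6 23.1] turn -0.0 6.9833
scene [ 644.3 -151.5  126.    33.1    2.5] (array([  6,  19,  98, 154,  81,  20]), array([0.05191772, 0.05425612, 0.05659452, 0.05893293, 0.06127133,
       0.06360973, 0.06594813]))
side [ 643.4 -137.8  125.7   55.9    5.4] (array([  7,   3,  42, 131, 330,  38]), array([0.04807889, 0.05105552, 0.05403216, 0.05700879, 0.05998542,
       0.06296206, 0.06593869]))
```

View pics/c4.png

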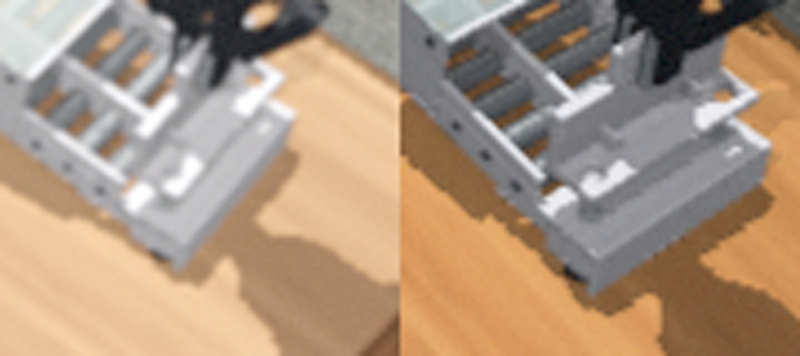

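The plate sits over the studs, square to the ledge. I go down gently.

Request:
move_arm(deltas=[[[0,0.2,4],0],[[0,0,3],0],[[0,0,3],0],[[0,0,0],0]])

```text
time: 7.42
tcp_pos: [0.6436, -0.1335, 0.0414]
tool_rot: [-0.0, 0.999, 0.054, -0.0]
wrist_force: [0.2, 0.4, -0.9]
finger_gap: 0.0072
finger_force: 58.8
```

Request:
move_arm(deltas=[[[0,0,3],0],[[0,0,3],0],[[0,0,3],0],[[0,0,0],0]])

```text
time: 7.75
tcp_pos: [0.6436, -0.1335, 0.0324]
tool_rot: [-0.0, 0.999, 0.054, -0.0]
wrist_force: [-0.5, -0.7, -1.2]
finger_gap: 0.0068
finger_force: 58.8
```

No contact force, and the flange is already well below the stud tips, so the studs are through the holes.

Request:
move_arm(deltas=[[[0,0,2],0],[[0,0,1.5],0],[[0,0,0],0]])

```text
time: 8.0
tcp_pos: [0.6439, -0.1336, 0.0294]
tool_rot: [-0.0, 0.999, 0.054, -0.0]
wrist_force: [1.3, -0.0, -2.2]
finger_gap: 0.0072
finger_force: 58.8
```

Request:
move_arm(deltas=[[[0,0,0],0],[[0,0,0],0],[[0,0,0],0],[[0,0,0],0],[[0,0,-15],0],[[0,0,-25],0],[[0,0,-35],0],[[0,0,-35],0],[[0,0,-30],0]], hand=34)

```text
time: 8.75
tcp_pos: [0.6439, -0.1336, 0.1722]
tool_rot: [0.0, 0.999, 0.054, 0.001]
wrist_force: [0.8, -0.6, -0.4]
finger_gap: 0.0339
finger_force: 0.0
```

Run:
```python
from h import *
a=np.radians(6.2);X=np.array([np.cos(a),np.sin(a)]);Y=np.array([-X[1],X[0]])
O=np.array([.6445,-.147])+.132*Y
for n in('scene','side'):
    c=shot(n);P=pts(c);x,y,z=P[...,0],P[...,1],P[...,2]
    r=(P[...,:2]-O)@np.array([X,Y]).T
    f=(abs(r[...,0])<.07)&(abs(r[...,1]+.132)<.03)&(z>.084)&(z<.1);print(n,'tab',f.sum(),np.median(r[f],0).round(4),z[f].max().round(4),rect(P[f]))
    f=(abs(r[...,0])<.07)&(abs(r[...,1]+.14)<.015)&(z>.031)&(z<.045);print('flange z',np.median(z[f]))
# grasps: TCP z = tip height - 0.034
p=tool()[0]
s=c['R']
```

```text
scene tab 61 [-0.0008 -0.1217] 0.0952 [ 641.8 -135.3   50.1    9.3    4.1]
flange z 0.03659566475418747
side tab 93 [-0.003  -0.1221] 0.095 [ 643.1 -135.2   50.8    8.9    6.5]
flange z 0.03684368389158328
```

The plate is seated: flange top at 36.7 mm and tab centred within 1–2 mm. Next I check the bottle, the loading heights and the moves for pack 1.

Run:
```python
from h import *
go((.4357,.0717,.10),-42.3); print(env.state()['joint_positions'].round(2))
for n in('scene','side'):
    c=shot(n);P=pts(c);x,y,z=P[...,0],P[...,1],P[...,2]
    b=(x>.45)&(x<.85)&(y>.1)&(y<.4)&(z>.11)&(z<.2);nn,l,s,ce=cv2.connectedComponentsWithStats(b.astype(np.uint8))
    for k in range(1,nn):
        if s[k,4]>80:print(n,'bottle?',ce[k].round(),s[k,4],P[l==k].mean(0).round(3),rect(P[l==k]))
    for q in((.6447,.0914),(.5841,.0848)):
        f=(np.hypot(x-q[0],y-q[1])<.02);print(n,f.sum(),np.percentile(z[f],[50,90,98]).round(4) if f.sum()>3 else'')
```

```text
tcp [ 0.646  -0.1343  0.175 ] tool x yaw 6.18 go [-187.4 -227.7   73. ] turn 0.846 8.85
[-0.33  0.5   0.27  1.33  0.    2.71]
scene bottle? [274.  95.] 382 [0.834 0.363 0.148] [832.6 363.3  34.7  72.6   4.1]
scene bottle? [252. 128.] 578 [0.647 0.271 0.153] [652.4 275.8  47.2  76.3  50.9]
scene 85 [0.0636 0.068  0.0689]
scene 113 [0.0615 0.0661 0.0686]
side bottle? [292. 101.] 365 [0.835 0.36  0.147] [832.9 363.4  31.9  71.1   4.4]
side bottle? [259. 124.] 671 [0.652 0.268 0.153] [655.2 272.5  43.6  73.3  58.6]
side 84 [0.0643 0.0675 0.0683]
side 137 [0.0614 0.0675 0.0689]
```

Request:
move_arm(deltas=[[[-23.4,-28.5,0],0],[[-23.4,-28.5,0],0],[[-23.4,-28.5,0],0],[[-23.4,-28.5,0],0],[[-23.4,-28.5,0],0],[[-23.4,-28.5,0],0],[[-23.4,-28.5,0],0],[[-23.4,-28.5,0],0],[[0,0,0],-0.12],[[0,0,0],-0.12],[[0,0,10],-0.12],[[0,0,10],-0.12],[[0,0,10],-0.12],[[0,0,10],-0.12],[[0,0,10],-0.12],[[0,0,10],-0.12],[[0,0,10],-0.12],[[0,0,10],-0.12]], hand=78)

```text
time: 10.45
tcp_pos: [0.4323, 0.0729, 0.0881]
tool_rot: [-0.001, 0.792, 0.611, -0.001]
wrist_force: [-0.2, 0.9, -0.3]
finger_gap: 0.078
finger_force: 0.0
```

Request:
move_arm(deltas=[[[0,0,10],-0.122],[[0,0,10],-0.122],[[0,0,10],-0.122],[[0,0,10],-0.122],[[0,0,10],-0.122],[[0,0,10],-0.122],[[0,0,10],-0.122],[[0,0,10],-0.122],[[0,0,5],-0.119],[[0,0,0],0],[[0,0,0],0]])

```text
time: 11.37
tcp_pos: [0.4324, 0.0729, 0.004]
tool_rot: [-0.001, 0.363, 0.932, -0.0]
wrist_force: [0.6, 0.8, 0.5]
finger_gap: 0.0781
finger_force: 0.0
```

Run:
```python
from h import *
go((.4357,.0717,-.01),137.7);p,R=tool()
for n in('scene','side','wrist'):
    c=shot(n,n+'5.png');P=wpts(c) if n=='wrist' else pts(c);x,y,z=P[...,0],P[...,1],P[...,2]
    d=P[...,:2]-p[:2];t=d@R[:2,1];u=d@R[:2,0]
    f=(abs(u)<.02)&(abs(t)<.075)&(abs(t)>.036)&(z>.02)&(z<.1);print(n,f.sum())
    for sg in(1,-1):
        g=f&(t*sg>0)
        if g.sum():print('finger',sg,z[g].min().round(4),np.percentile(z[g],5).round(4),abs(t[g]).min().round(4))
    m=(np.hypot(d[...,0],d[...,1])<.06)&(z>.009)&(z<.022);print('pack',rect(P[m]),np.median(z[m]))
```

```text
tcp [0.4324 0.0729 0.004 ] tool x yaw 137.45 go [-3.3  1.4 14. ] turn -0.004 11.3667
scene 46
finger 1 0.0476 0.0476 0.0402
finger -1 0.0507 0.0542 0.0446
pack [434.7  71.3  60.5  83.9  47.6] 0.016591925026101743
side 186
finger 1 0.0493 0.0524 0.0367
finger -1 0.0499 0.0553 0.0387
pack [435.8  71.6  59.4  85.6  48.7] 0.017583129683482066
wrist 5905
finger 1 0.0479 0.0547 0.036
finger -1 0.0474 0.0548 0.036
pack [436.6  72.9  58.7  85.9  48.3] 0.016553581988966195
```

Request:
move_arm(deltas=[[[-3.3,1.5,12],0],[[0,0,12],0],[[0,0,10],0],[[0,0,5],0],[[0,0,2],0],[[0,0,0],0]])

```text
time: 12.02
tcp_pos: [0.4367, 0.0718, -0.0363]
tool_rot: [-0.0, 0.361, 0.932, -0.0]
wrist_force: [0.0, -0.5, 0.3]
finger_gap: 0.0781
finger_force: 0.0
```

Request:
move_arm(deltas=[[[0,0,0],0],[[0,0,0],0],[[0,0,0],0],[[0,0,0],0],[[0,0,0],0]], hand=40, newtons=25)

```text
time: 12.43
tcp_pos: [0.4372, 0.0717, -0.0357]
tool_rot: [0.0, 0.361, 0.933, 0.0]
wrist_force: [-1.0, 0.4, 6.9]
finger_gap: 0.0572
finger_force: 26.6
```

Request:
move_arm(deltas=[[[0,0,-15],0],[[0,0,-25],0],[[0,0,-35],0],[[0,0,-40],0],[[0,0,-25],0],[[0,0,0],0]])

```text
time: 12.93
tcp_pos: [0.4393, 0.0718, 0.1086]
tool_rot: [0.004, 0.361, 0.933, 0.001]
wrist_force: [1.3, -0.7, -0.4]
finger_gap: 0.0572
finger_force: 27.9
```

Run:
```python
from h import *
go((.6447,.0914,.10),96.2);p,R=tool()
for n in('scene','side','wrist'):
    c=shot(n);P=wpts(c) if n=='wrist' else pts(c);x,y,z=P[...,0],P[...,1],P[...,2]
    m=(np.linalg.norm(P[...,:2]-p[:2],axis=-1)<.06)&(cv2.inRange(cv2.cvtColor(c['img'],cv2.COLOR_BGR2HSV),(18,120,90),(35,255,255))>0)&(z>.06);print(n,m.sum(),rect(P[m]),np.percentile(z[m],[2,50,98]).round(4))
```

```text
tcp [0.4393 0.0718 0.1086] tool x yaw 137.67 go [-138.6  152.8   10.1] turn 0.724 12.9333
scene 114 [4.336e+02 5.270e+01 9.190e+01 5.190e+01 2.000e-01] [0.1504 0.1612 0.2116]
side 339 [429.3  62.8  84.8  84.9  47. ] [0.1442 0.1585 0.1612]
wrist 12234 [437.1  73.7  60.9  85.7  48.3] [0.1452 0.1567 0.1579]
```

Pack held level, with its underside 35 mm above the reported TCP. I carry it to the wide lane.

Request:
move_arm(deltas=[[[-23.1,25.5,0],0],[[-23.1,25.5,0],0],[[-23.1,25.5,0],0],[[-23.1,25.5,0],0],[[-23.1,25.5,0],0],[[-23.1,25.5,0],0],[[0,0,0],0.1207],[[0,0,0],0.1207],[[0,0,5],0.1207],[[0,0,5],0.1207],[[0,0,5],0.1207],[[0,0,5],0.1207],[[0,0,0],0],[[0,0,0],0]])

```text
time: 14.25
tcp_pos: [0.6415, 0.0915, 0.0823]
tool_rot: [-0.001, 0.667, 0.745, -0.001]
wrist_force: [-0.1, 0.4, -0.6]
finger_gap: 0.0572
finger_force: 27.9
```

```bash
cat >> h.py <<'E'
a=np.radians(6.2);X=np.array([np.cos(a),np.sin(a)]);Y=np.array([-X[1],X[0]]);O=np.array([.6302,-.0158])
def rack(P): return (P[...,:2]-O)@np.array([X,Y]).T
E
python3 - <<'E'
from h import *
go((.6447,.0924,.033),96.2)
for n in('scene','side','wrist'):
    c=shot(n);P=wpts(c) if n=='wrist' else pts(c);r=rack(P);z=P[...,2]
    m=(cv2.inRange(cv2.cvtColor(c['img'],cv2.COLOR_BGR2HSV),(18,120,90),(35,255,255))>0)&(abs(r[...,0])<.08)&(abs(r[...,1]-.105)<.07)&(z>.1)
    print(n,m.sum(),rect(np.c_[r[m],z[m]]))
    # lane walls near deck y 100..165 -> divider x
    d=(r[...,1]>.062)&(r[...,1]<.09)&(abs(r[...,0])<.075)&(z>.066)&(z<.082) if 0 else (r[...,1]>-.10)&(r[...,1]<-.05)&(abs(r[...,0])<.08)&(z>.034+(r[...,1]+.115)*.14+.007)&(z<.034+(r[...,1]+.115)*.14+.014)
    print(' guides hist x',dict(zip(range(-72,76,4),np.histogram(r[d][:,0]*1000,np.arange(-74,76,4))[0])))
E
```

```text
tcp [0.6415 0.0915 0.0823] tool x yaw 96.39 go [ 0.5  3.4 49.3] turn 0.003 14.25
scene 113 [11.4 98.9 77.  86.4 45.9]
 guides hist x {-72: np.int64(0), -68: np.int64(0), -64: np.int64(15), -60: np.int64(24), -56: np.int64(4), -52: np.int64(0), -48: np.int64(0), -44: np.int64(0), -40: np.int64(0), -36: np.int64(0), -32: np.int64(0), -28: np.int64(0), -24: np.int64(0), -20: np.int64(0), -16: np.int64(1), -12: np.int64(25), -8: np.int64(18), -4: np.int64(4), 0: np.int64(0), 4: np.int64(0), 8: np.int64(0), 12: np.int64(0), 16: np.int64(0), 20: np.int64(0), 24: np.int64(0), 28: np.int64(0), 32: np.int64(0), 36: np.int64(0), 40: np.int64(0), 44: np.int64(0), 48: np.int64(0), 52: np.int64(0), 56: np.int64(10), 60: np.int64(21), 64: np.int64(6), 68: np.int64(0), 72: np.int64(0)}
side 362 [2.07e+01 1.05e+02 6.18e+01 8.45e+01 1.00e-01]
 guides hist x {-72: np.int64(0), -68: np.int64(0), -64: np.int64(21), -60: np.int64(29), -56: np.int64(1), -52: np.int64(0), -48: np.int64(0), -44: np.int64(0), -40: np.int64(0), -36: np.int64(0), -32: np.int64(0), -28: np.int64(0), -24: np.int64(0), -20: np.in
[... 402 characters left out ...]
rist 12515 [ 25.4 107.5  60.8  85.2   0.7]
 guides hist x {-72: np.int64(0), -68: np.int64(0), -64: np.int64(0), -60: np.int64(0), -56: np.int64(0), -52: np.int64(0), -48: np.int64(0), -44: np.int64(0), -40: np.int64(0), -36: np.int64(0), -32: np.int64(0), -28: np.int64(0), -24: np.int64(0), -20: np.int64(0), -16: np.int64(0), -12: np.int64(0), -8: np.int64(0), -4: np.int64(0), 0: np.int64(0), 4: np.int64(0), 8: np.int64(0), 12: np.int64(0), 16: np.int64(0), 20: np.int64(0), 24: np.int64(0), 28: np.int64(0), 32: np.int64(0), 36: np.int64(0), 40: np.int64(0), 44: np.int64(0), 48: np.int64(0), 52: np.int64(0), 56: np.int64(0), 60: np.int64(0), 64: np.int64(0), 68: np.int64(0), 72: np.int64(0)}
```

Guides measured at -61, -10 and 60 mm agree with the rack frame. I shift 3.5 mm, lower and release.

Request:
move_arm(deltas=[[[0.5,3.5,12],0],[[0,0,12],0],[[0,0,12],0],[[0,0,7],0],[[0,0,3],0],[[0,0,2],0],[[0,0,0],0]])

```text
time: 14.98
tcp_pos: [0.6458, 0.0924, 0.0355]
tool_rot: [-0.0, 0.668, 0.744, -0.0]
wrist_force: [1.0, 0.1, -0.3]
finger_gap: 0.0573
finger_force: 27.9
```

Request:
move_arm(deltas=[[[0,0,2],0],[[0,0,0],0]])

```text
time: 15.15
tcp_pos: [0.6459, 0.0924, 0.0339]
tool_rot: [0.0, 0.668, 0.744, 0.0]
wrist_force: [0.2, 0.2, -0.2]
finger_gap: 0.0575
finger_force: 27.9
```

Request:
move_arm(deltas=[[[0,0,0],0],[[0,0,0],0],[[0,0,0],0],[[0,0,0],0],[[0,0,0],0],[[0,0,0],0],[[0,0,0],0],[[0,0,0],0],[[0,0,-20],0],[[0,0,-35],0],[[0,0,-35],0],[[0,0,-20],0]], hand=74)

```text
time: 16.15
tcp_pos: [0.6464, 0.0925, 0.1473]
tool_rot: [0.001, 0.668, 0.744, 0.001]
wrist_force: [-0.1, 0.2, 0.7]
finger_gap: 0.0743
finger_force: 0.0
```

```bash
cat >> h.py <<'E'
def lanes():
    t=np.radians(8)
    for n in('scene','side'):
        c=shot(n);P=pts(c);r=rack(P);z=P[...,2]
        m=(cv2.inRange(cv2.cvtColor(c['img'],cv2.COLOR_BGR2HSV),(0,100,80),(35,255,255))>0)&(abs(r[...,0])<.07)&(abs(r[...,1])<.165)&(z>.04)
        m=cv2.morphologyEx(m.astype(np.uint8),cv2.MORPH_OPEN,np.ones((3,3)))
        nn,l,s,ce=cv2.connectedComponentsWithStats(m)
        for k in range(1,nn):
            if s[k,4]>25:
                q=l==k;dy=((r[q][:,1]+.115)*np.cos(t)+(z[q]-.034)*np.sin(t))*1000;dz=-(r[q][:,1]+.115)*np.sin(t)*1000+(z[q]-.034)*np.cos(t)*1000
                print(n,s[k,4],'deck x',np.percentile(r[q][:,0]*1000,[2,98]).round(),'y',np.percentile(dy,[2,98]).round(),'z',np.percentile(dz,[5,50,95]).round())
E
python3 - <<'E'
from h import *
lanes();go((.4517,.2118,.02),19.7)
E
```

```text
side 75 deck x [-1. 50.] y [87. 92.] z [ 5. 13. 18.]
tcp [0.6475 0.0925 0.1475] tool x yaw 96.18 go [ 139.8 -182.5  126.4] turn 1.335 16.25
```

The pack has run down: its rear edge shows at deck y 87–92. Now pack 2.

Request:
move_arm(deltas=[[[23.3,-30.4,0],0],[[23.3,-30.4,0],0],[[23.3,-30.4,0],0],[[23.3,-30.4,0],0],[[23.3,-30.4,0],0],[[23.3,-30.4,0],0],[[0,0,8],-0.12],[[0,0,8],-0.12],[[0,0,8],-0.12],[[0,0,8],-0.12],[[0,0,8],-0.12],[[0,0,8],-0.12],[[0,0,8],-0.12],[[0,0,8],-0.12],[[0,0,8],-0.12],[[0,0,8],-0.12],[[0,0,8],-0.12],[[0,0,8],-0.12],[[0,0,8],-0.12],[[0,0,8],-0.12]], hand=78)

```text
time: 17.92
tcp_pos: [0.4488, 0.2116, 0.0306]
tool_rot: [-0.0, -0.111, 0.994, -0.0]
wrist_force: [0.8, -0.9, -0.1]
finger_gap: 0.0777
finger_force: 0.0
```

Request:
move_arm(deltas=[[[0,0,8],-0.12],[[0,0,0],0],[[0,0,0],0]])

```text
time: 18.17
tcp_pos: [0.4487, 0.2116, 0.0232]
tool_rot: [-0.001, -0.166, 0.986, -0.0]
wrist_force: [-0.3, -1.1, 1.1]
finger_gap: 0.0777
finger_force: 0.0
```

Run:
```python
from h import *
go((.4517,.2118,-.037),199.7);p,R=tool();print(env.state()['joint_positions'].round(2))
for n in('scene','side','wrist'):
    c=shot(n);P=wpts(c) if n=='wrist' else pts(c);d=P[...,:2]-p[:2];z=P[...,2]
    m=(np.hypot(d[...,0],d[...,1])<.07)&(z>.009)&(z<.022);print('pack',rect(P[m]),np.median(z[m]))
    if n=='side':lanes()
```

```text
tcp [0.4487 0.2116 0.0232] tool x yaw -160.91 go [-3.  -0.8 60.2] turn -0.011 18.1667
[ 0.28  0.34 -0.45  0.78 -0.   -0.06]
pack [451.4 211.9  87.6  60.3  21. ] 0.016381814844591953
pack [451.2 211.9  87.3  61.5  22.1] 0.0177595627547017
scene 335 deck x [-2. 52.] y [22. 81.] z [14. 17. 20.]
side 464 deck x [-2. 56.] y [27. 85.] z [ 9. 17. 19.]
pack [452.  213.4  85.4  58.7  20.4] 0.016588820033757817
```

Pack 1 is resting against the stop. Now I grasp pack 2.

Request:
move_arm(deltas=[[[-3.2,-0.8,15],-0.025],[[0,0,15],0],[[0,0,15],0],[[0,0,9],0],[[0,0,4],0],[[0,0,2],0],[[0,0,0],0]])

```text
time: 19.0
tcp_pos: [0.4527, 0.2121, -0.0362]
tool_rot: [0.0, -0.18, 0.984, 0.0]
wrist_force: [-0.1, -0.3, -0.1]
finger_gap: 0.0781
finger_force: 0.0
```

Request:
move_arm(deltas=[[[0,0,0],0],[[0,0,0],0],[[0,0,0],0],[[0,0,0],0],[[0,0,0],0]], hand=40, newtons=25)

```text
time: 19.42
tcp_pos: [0.4531, 0.2123, -0.0356]
tool_rot: [0.001, -0.18, 0.984, 0.0]
wrist_force: [-1.5, -0.1, 6.3]
finger_gap: 0.0578
finger_force: 26.8
```

Request:
move_arm(deltas=[[[0,0,-15],0],[[0,0,-25],0],[[0,0,-35],0],[[0,0,-40],0],[[0,0,-25],0],[[0,0,0],0]])

```text
time: 19.92
tcp_pos: [0.4551, 0.2129, 0.109]
tool_rot: [0.004, -0.18, 0.984, 0.0]
wrist_force: [0.3, 1.2, -0.2]
finger_gap: 0.0575
finger_force: 27.8
```

Run:
```python
from h import *
go((.6447,.0924,.0338),96.2)
```

```text
tcp [0.4551 0.2129 0.109 ] tool x yaw -159.26 go [-134.1 -179.8   76.3] turn 1.825 19.9167
```

Request:
move_arm(deltas=[[[-22.4,-30,0],0],[[-22.4,-30,0],0],[[-22.4,-30,0],0],[[-22.4,-30,0],0],[[-22.4,-30,0],0],[[-22.2,-29.8,0],0],[[0,0,0],0.122],[[0,0,0],0.122],[[0,0,0],0.122],[[0,0,0],0.122],[[0,0,0],0.122],[[0,0,0],0.122],[[0,0,0],0.122],[[0,0,0],0.122],[[0,0,0],0.122],[[0,0,0],0.122],[[0,0,5],0.122],[[0,0,5],0.122],[[0,0,5],0.122],[[0,0,5],0.122]])

```text
time: 21.58
tcp_pos: [0.6416, 0.0915, 0.0831]
tool_rot: [-0.0, 0.626, 0.78, -0.0]
wrist_force: [0.1, 0.2, -1.5]
finger_gap: 0.0577
finger_force: 27.8
```

Request:
move_arm(deltas=[[[0,0,5],0.117],[[0,0,0],0],[[0,0,0],0]])

```text
time: 21.83
tcp_pos: [0.6415, 0.0915, 0.0784]
tool_rot: [-0.0, 0.667, 0.745, -0.0]
wrist_force: [-0.3, 0.0, -1.0]
finger_gap: 0.0574
finger_force: 27.8
```

Run:
```python
from h import *
go((.6457,.0924,.0338),96.2)
for n in('side','wrist'):
    c=shot(n);P=wpts(c) if n=='wrist' else pts(c);r=rack(P);z=P[...,2]
    m=(cv2.inRange(cv2.cvtColor(c['img'],cv2.COLOR_BGR2HSV),(18,120,90),(35,255,255))>0)&(abs(r[...,0])<.08)&(abs(r[...,1]-.105)<.07)&(z>.095)
    print(n,m.sum(),rect(np.c_[r[m],z[m]]),np.median(z[m]))
```

```text
tcp [0.6415 0.0915 0.0784] tool x yaw 96.39 go [ 0.5  4.3 44.6] turn 0.003 21.8333
side 319 [ 19.4 104.   56.3  87.3   2.1] 0.13084276607836118
wrist 12250 [ 22.1  93.  113.6  62.2  87. ] 0.13074428066171245
```

Request:
move_arm(deltas=[[[0.5,4,12],0],[[0,0,12],0],[[0,0,10],0],[[0,0,6],0],[[0,0,3],0],[[0,0,1.5],0],[[0,0,0],0]])

```text
time: 22.52
tcp_pos: [0.6457, 0.0924, 0.0341]
tool_rot: [-0.0, 0.668, 0.744, 0.0]
wrist_force: [0.1, 0.8, -0.8]
finger_gap: 0.0575
finger_force: 27.8
```

Request:
move_arm(deltas=[[[0,0,0],0],[[0,0,0],0],[[0,0,0],0],[[0,0,0],0],[[0,0,0],0],[[0,0,0],0],[[0,0,0],0],[[0,0,0],0],[[0,0,-20],0],[[0,0,-35],0],[[0,0,-35],0],[[0,0,-20],0]], hand=74)

```text
time: 23.52
tcp_pos: [0.6465, 0.0924, 0.1479]
tool_rot: [0.001, 0.668, 0.744, 0.001]
wrist_force: [0.0, -0.6, 0.2]
finger_gap: 0.0739
finger_force: 0.0
```

Run:
```python
from h import *
lanes();go((.431,.349,.04),114)
for n in('scene','side'):
    c=shot(n,n+'7.png');P=pts(c);x,y,z=P[...,0],P[...,1],P[...,2]
    box=(x>.38)&(x<.50)&(y>.26)&(y<.42)&(z>.008)&(z<.05)
    nn,l,s,ce=cv2.connectedComponentsWithStats(box.astype(np.uint8))
    for k in range(1,nn):
        if s[k,4]>60: q=P[l==k];print(ce[k].round(),s[k,4],rect(q),rect(q[q[:,2]>.03]),np.percentile(q[:,2],[5,50,95]).round(3))
```

```text
scene 333 deck x [-2. 50.] y [21. 83.] z [13. 17. 20.]
side 497 deck x [-2. 55.] y [27. 91.] z [ 9. 17. 19.]
tcp [0.6475 0.0925 0.148 ] tool x yaw 96.18 go [ 278.4 -188.3  106.8] turn -0.311 23.6167
[185. 181.] 417 [427.2 349.8  44.7  98.2  27.3] [426.8 347.5  41.4  93.6  27.3] [0.011 0.029 0.033]
[184. 170.] 402 [428.8 349.4  43.6  97.2  25.5] [427.5 348.9  41.4  95.8  26.9] [0.011 0.031 0.034]
```

The slide box is at (0.428, 0.3495) with its short axis at 26.7° and its top at 31–33 mm. I go there.

Request:
move_arm(deltas=[[[31,-20.6,0],0],[[31,-20.6,0],0],[[31,-20.6,0],0],[[31,-20.6,0],0],[[31,-20.6,0],0],[[31,-20.6,0],0],[[31,-20.6,0],0],[[31,-20.6,0],0],[[31,-20.6,0],0],[[0,0,25],-0.12],[[0,0,25],-0.12],[[0,0,25],-0.118],[[0,0,25],0],[[0,0,10],0],[[0,0,0],0],[[0,0,0],0]], hand=62)

```text
time: 25.05
tcp_pos: [0.4311, 0.3496, 0.0341]
tool_rot: [-0.0, 0.525, 0.851, -0.001]
wrist_force: [1.1, -0.8, 1.4]
finger_gap: 0.0623
finger_force: 0.0
```

Run:
```python
from h import *
go((.428,.3495,-.034),116.7);p,R=tool()
c=shot('wrist','w8.png');P=wpts(c);x,y,z=P[...,0],P[...,1],P[...,2];d=P[...,:2]-p[:2]
t=d@R[:2,1];u=d@R[:2,0]
m=(abs(u)<.065)&(abs(t)<.027)&(z>.024)&(z<.04);print('box',m.sum(),rect(P[m]),np.median(z[m]))
c=shot('side');S=pts(c)
for Q in(P,S):
    d=Q[...,:2]-p[:2];t=d@R[:2,1];u=d@R[:2,0];f=(abs(u)<.018)&(abs(t)>.03)&(abs(t)<.06)&(Q[...,2]>.037)&(Q[...,2]<.12)
    if f.any():print('finger tip z',Q[f][:,2].min(),f.sum())
c=shot('scene')
cv2.imwrite('pics/c8.png',np.hstack([cv2.resize(c['img'][160:250,255:385],(520,360)),]))
```

```text
tcp [0.4311 0.3496 0.0341] tool x yaw 116.64 go [ 1.3 -2.7 68.1] turn -0.001 25.05
box 7780 [428.6 351.4  40.8  95.1  26.6] 0.0304151470139745
finger tip z 0.07273492775811437 4250
finger tip z 0.07522898279742002 173
```

View pics/c8.png

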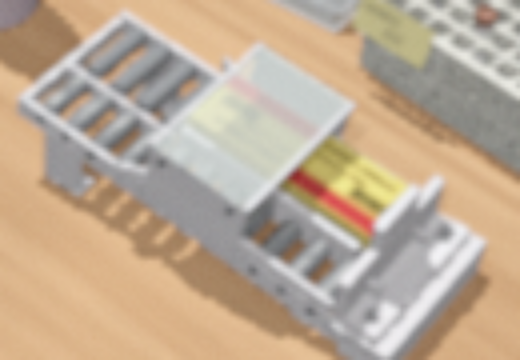

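The crop shows the plate seated with both studs through it, pack 1 at the stop and pack 2 right behind it under the cover. The box position is confirmed, so I grasp it.

Request:
move_arm(deltas=[[[2,-2.5,17],0],[[0,0,17],0],[[0,0,17],0],[[0,0,10],0],[[0,0,4],0],[[0,0,2],0],[[0,0,0],0]])

```text
time: 25.78
tcp_pos: [0.4286, 0.3507, -0.0323]
tool_rot: [0.0, 0.525, 0.851, 0.0]
wrist_force: [0.1, -0.0, 0.5]
finger_gap: 0.0619
finger_force: 0.0
```

Request:
move_arm(deltas=[[[0,0,0],0],[[0,0,0],0],[[0,0,0],0],[[0,0,0],0],[[0,0,0],0]], hand=25, newtons=25)

```text
time: 26.2
tcp_pos: [0.4288, 0.3509, -0.032]
tool_rot: [0.0, 0.525, 0.851, 0.001]
wrist_force: [-0.8, 0.2, 8.0]
finger_gap: 0.0396
finger_force: 26.0
```

Request:
move_arm(deltas=[[[0,0,-15],0],[[0,0,-25],0],[[0,0,-35],0],[[0,0,-40],0],[[0,0,-25],0],[[0,0,0],0],[[0,0,0],0]])

```text
time: 26.78
tcp_pos: [0.4289, 0.3509, 0.1084]
tool_rot: [0.001, 0.525, 0.851, 0.001]
wrist_force: [0.2, -0.2, -2.4]
finger_gap: 0.0397
finger_force: 26.0
```

Run:
```python
from h import *
go((.5846,.0868,.0345),96.2)
```

```text
tcp [0.4289 0.3509 0.1084] tool x yaw 116.69 go [-305.9   20.3   73.9] turn 0.358 26.7833
```

Request:
move_arm(deltas=[[[-38.2,2.5,0],0],[[-38.2,2.5,0],0],[[-38.2,2.5,0],0],[[-38.2,2.5,0],0],[[-38.2,2.5,0],0],[[-38.2,2.5,0],0],[[-38.2,2.5,0],0],[[-38.2,2.5,0],0],[[0,0,5],0.12],[[0,0,5],0.12],[[0,0,5],0.118],[[0,0,5],0],[[0,0,0],0],[[0,0,0],0]])

```text
time: 27.95
tcp_pos: [0.5827, 0.0866, 0.0863]
tool_rot: [-0.001, 0.666, 0.746, -0.001]
wrist_force: [-0.4, -0.2, -1.0]
finger_gap: 0.0395
finger_force: 25.8
```

Run:
```python
from h import *
go((.5846,.0868,.0375),96.2);p,R=tool();print('tcp in rack',rack(p[None])[0].round(4))
for n in('scene','side','wrist'):
    c=shot(n);P=wpts(c) if n=='wrist' else pts(c);r=rack(P);z=P[...,2]
    m=(r[...,0]>-.075)&(r[...,0]<.005)&(r[...,1]>.045)&(r[...,1]<.18)&(z>.142)&(z<.158)&(cv2.cvtColor(c['img'],cv2.COLOR_BGR2HSV)[...,2]>110)
    print(n,m.sum(),rect(np.c_[r[m],z[m]]),np.median(z[m]))
```

```text
tcp [0.5827 0.0866 0.0863] tool x yaw 96.42 go [ 0.   2.  48.8] turn 0.004 27.95
tcp in rack [-0.0361  0.1069]
scene 228 [-31.7 102.9  92.9  61.8  81.8] 0.14903517282693668
side 257 [-31.9  92.1  79.7  50.2  67.7] 0.15019289024764162
wrist 13539 [-29.1 110.7  89.3  55.3  89.9] 0.14942841191324452
```

Request:
move_arm(deltas=[[[0,1.7,12],0],[[0,0,12],0],[[0,0,12],0],[[0,0,7],0],[[0,0,4],0],[[0,0,1.5],0],[[0,0,0],0]])

```text
time: 28.68
tcp_pos: [0.5851, 0.0867, 0.0388]
tool_rot: [0.0, 0.668, 0.744, 0.0]
wrist_force: [0.3, 0.2, -1.0]
finger_gap: 0.0396
finger_force: 25.9
```

Request:
move_arm(deltas=[[[0,0,0],0],[[0,0,0],0],[[0,0,0],0],[[0,0,0],0],[[0,0,0],0],[[0,0,0],0],[[0,0,0],0],[[0,0,0],0],[[0,0,-20],0],[[0,0,-35],0],[[0,0,-35],0],[[0,0,-35],0],[[0,0,-20],0],[[0,0,0],0]], hand=62)

```text
time: 29.85
tcp_pos: [0.5869, 0.0867, 0.1882]
tool_rot: [0.002, 0.668, 0.744, 0.002]
wrist_force: [-0.2, 0.6, -0.2]
finger_gap: 0.0619
finger_force: 0.0
```

Run:
```python
from h import *
a=shot('scene')['img'][150:270,240:390];b=shot('side')['img'][150:290,225:400]
cv2.imwrite('pics/c9.png',np.hstack([cv2.resize(a,(400,320),interpolation=cv2.INTER_CUBIC),cv2.resize(b,(400,320),interpolation=cv2.INTER_CUBIC)]))
lanes();t=np.radians(8)
for n in('scene','side'):
    c=shot(n);P=pts(c);r=rack(P);z=P[...,2];dy=(r[...,1]+.115)*np.cos(t)+(z-.034)*np.sin(t);dz=-(r[...,1]+.115)*np.sin(t)+(z-.034)*np.cos(t)
    m=(r[...,0]>-.062)&(r[...,0]<-.005)&(abs(dz-.03)<.004)&(dy>.004)&(dy<.2);print(n,m.sum(),np.percentile(r[m][:,0],[2,98]).round(3),np.percentile(dy[m],[1,99]).round(3),np.median(dz[m]))
```

```text
scene 311 deck x [ 1. 52.] y [20. 82.] z [15. 17. 20.]
side 408 deck x [ 4. 55.] y [27. 90.] z [16. 18. 20.]
scene 344 [-0.054 -0.014] [0.005 0.079] 0.03084564702568383
side 464 [-0.054 -0.015] [0.006 0.084] 0.031286785596768105
```

View pics/c9.png

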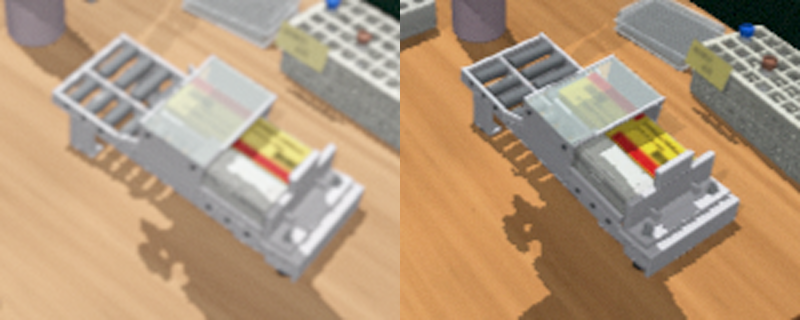

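Both views show the slide box and the first pack against the stop, with the second pack close behind under the cover. The gripper is clear, so I hand in.

Request:
move_arm(deltas=[[[0,0,0],0],[[0,0,0],0],[[0,0,0],0],[[0,0,0],0],[[0,0,0],0],[[0,0,0],0]])

```text
time: 30.65
tcp_pos: [0.5851, 0.0866, 0.1837]
tool_rot: [-0.0, 0.668, 0.744, 0.0]
wrist_force: [1.1, 0.2, -0.2]
finger_gap: 0.0617
finger_force: 0.0
```

```bash
python3 -c "
from rig import env
print(env.job_done())"
```

```text
the job is handed in; nothing more can be done
None
```

I handed the job in at about 31 s of the 72 s allowed: the last pictures show the stop plate seated on both studs, one label pack and the slide box against it, and the second pack close behind; hand-in returned no verdict.

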